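# Refit the hopper cover of a screw feeder

## Robot

A 6-joint arm with a two-finger parallel gripper is mounted at the origin on the work surface. World frame = base frame: x ahead of the robot, y to its left, z up, the work surface at z = 0. Lengths are in mm, angles in degrees, forces in N, time in s.
With the tool pointing down it reaches from about 300 to 850 mm from the base axis. Payload 4.2 kg.
Tool frame: the origin (TCP) lies midway between the tips of the shut fingers; the grasp point (between the pads) lies 19 mm behind it; z points along the fingers, y is the line along which they close (so a half turn about z gives the same grasp; the last joint's range is limited). The gripper opens to 91 mm and grips with 3 to 60 N. Pads are 32 mm wide; open, the fingers measure 118 mm over their backs; the gripper's body (76 mm by 178 mm) begins 60 mm behind the grasp point.
Start: joints at [63.369, 18.312, 89.639, -0, 72.044, -1.146], TCP at [247.414, 519.066, 213.976] pointing down, gripper open.
Joint ranges: [-177.97, 177.97], [-48.28, 115.42], [12.27, 149.76], [-77.06, 257.06], [2.81, 150.46], [-146.56, 146.56]. Speed limits (degrees/s): [147.25, 147.25, 180, 180, 180, 180].

## Interface

Orientations are given as [roll, pitch, yaw] about the fixed x, y, z axes, in that order (R = Rz(yaw) Ry(pitch) Rx(roll)).
In Python, from workcell import env gives the robot as it stands.
- The arm moves only by the shell command python3 -m jog 'ROWS' [FORCE]. ROWS is a JSON object of lists of equal length, an entry for each row: "jaw": the finger opening in mm, from 0 to 91.2; "slide": the shift along the tool's x, y, z in units of 30 mm (1.0 is 30 mm), a list of three; "spin": the turn about the tool's z in units of 8 degrees (1.0 is 8 degrees). In form: {"jaw": [jaw, ...], "slide": [[dx, dy, dz], ...], "spin": [spin, ...]}. A call has 1 to 10 rows; each row shifts and turns the commanded pose from where the row before left it, along the tool's axes as they then stand; what a row does not reach is not made up. A row lasts 1/10 s, in which the tool goes at most 50 mm and 8.59 degrees, less where a joint would pass 70% of its speed; a pose out of reach is approached as far as the arm can. A call is refused whole if a number of a shift passes 1 or a number of a turn 1, either way. A call with a gripper value outside its range is refused whole. The fingers move at their own pace and stop on an object; FORCE is the grip in N (left out, the last holds). Time passes only in rows, so rows that do not move let the fingers close. It gives the time, the measured TCP pose, the force, the opening and the grip force at its end, in the units of the state.
- env.state(): the state, without advancing time (a new reading comes with each control period).
- env.grab_frame(name): name is "scene" or "top" or "wrist"; returns the picture (384x512x3 uint8, red, green, blue); there is no depth.
- env.camera_model(name): a dict with "fx", "fy", "cx", "cy" (pixels), "camera_from_world" (4x4, takes a point from world to camera coordinates). Camera axes: x right, y up, looking along -z (the intrinsics and any distortion apply to the point x, -y, -z); pixel columns grow to the right and rows downward; lengths in mm; the calibration is good to about 2 mm. A picture is of the moment at which its call begins: read the wrist's pose just before it. camera_model takes no time and is no camera call; for the wrist camera it gives the pose at the moment of the call.
- env.job_done(): hands the job in; it is judged then, once.
The state is a dict: "time_s": time; "qpos": joint angles; "qvel": joint speeds; "effort": joint torques, N m; "ee_pos": TCP position; "ee_rot": TCP orientation; "force": force on the tool from outside, world axes, zero at the start; "torque": the same for the moment, N m; "gripper_width": finger opening in mm; "gripper_force": force on a finger pad.
Only numpy, scipy, OpenCV 4.12 (cv2) and the standard library are available. Lean on these libraries where they do the work, as an engineer would, in place of code of your own. Each camera call takes 0.05 s, during which the arm holds its last target. There are 200 camera calls.

## Task

Draw the steel hopper cover, whose tongue end sticks out of the blue rack, out on to the open counter, lay it flat there and let it go. Then pick it up again, tip it to get its tongue in under the lip of the screw feeder's hopper mouth, level it down until it sits home and flush, and slide the catch fully home over its front edge. Do not disturb the other loose things on the counter or in the rack.

Things in the scene. Friction and masses are not known exactly. Their poses are not given: they have to be found in the camera images.
- cover: Hopper cover: plain steel slab 140 x 60 mm, dark bridge handle on top, about 0.26 kg. Origin: centre of underside; x along its length to the tongue, z up. 16 mm thick from x = -70 to +46 mm; the tongue, x = 46 to 70, is as wide but 6 mm thick, level with the underside. Starts flat in one of the rack's two places, its tongue end 58 to 66 mm out, handle hidden under the upper board.
- cover_handle (a point): Middle of the cover's handle bar, 36.5 mm above the underside, at x = -30 mm of the cover. The bar runs across the cover (along its y): 44 mm long, 12 mm thick along x, from 31 to 42 mm above the underside, on two posts 12 x 6 mm that leave the middle open below.
- tongue (a point): Middle of the tongue's end edge at the underside, x = +70 mm of the cover.
- feeder: Screw feeder, a fixed white machine 268 x 130 mm, front towards the robot. Origin on the counter under the middle of its hopper mouth; x points to its rear, z up. Flat deck 112 mm above the counter from x = -128 to +73 mm; behind it a grey motor hood, x = 73 to 140, rises 36 mm above the deck. A feed rail sticks out 34 mm from the front face.
- well (a point): Middle of the hopper mouth, at the ledge the cover sits on, 96 mm above the counter (16 below the deck); axes as the feeder's. The mouth: x = -73 to +73, y = -32.5 to +32.5 mm, upright walls; ledge all round (6 mm wide at the sides, 12 front, 22 rear). The seated cover is centred here with 3 mm end play, 2.5 mm side play, top flush with the deck, tongue to +x under the lip.
- lip (a point): Middle of the lower free edge of the lip that overhangs the mouth's rear end: a 4 mm plate across the whole mouth, top level with the deck, underside 12 mm above the ledge, covering x = 59 to 73 mm of the mouth.
- catch (a joint): Sliding catch on the front deck, in m: 0 fully back (open), 0.020 fully home towards the feeder's +x, its plate then 14 mm over the mouth. Starts at 0 to 0.004, clear of the mouth; drags with about 1.5 N, stays where left. Its plate is 28 mm wide, 4 mm thick, underside 2 mm above the deck, between guide strips 8 mm high.
- catch_knob (a point): Centre of the top of the catch's upright round knob: 14 mm diameter, 22 mm high, its top 28 mm and its foot 6 mm above the deck; on the feeder's centre line, 107 mm in front of the mouth's middle when fully back.
- rack: Low blue steel rack, fixed on the counter at the robot's left, open front facing the robot's right. Origin on the counter under its centre, its -x is the open front (edge at x = -95 mm). 190 mm deep, 360 mm long (y); lower board's top at 20 mm, upper board 70 to 78 mm above the counter, bins on it 59 mm back from the edge. Two places, y = +80 and -80 mm: cover in one, tray in the other.
- tray: Bystander: open grey plastic tray 130 x 74 x 20 mm in the rack's other place, protruding likewise. Origin at the centre of its underside.
- wrench: Bystander: steel wrench 170 mm long lying in front of the robot's base.
- screwdriver: Bystander: screwdriver 190 mm long lying near the far edge of the counter.
- bolt: Bystander: big hexagon-head bolt 96 mm long lying beyond the feeder.
- carton: Bystander: cardboard carton 90 x 60 x 50 mm at the feeder's right.
- can: Bystander: metal can, 66 mm diameter, 110 mm tall, standing right of the feeder's rear.
- binlet: Bystander: yellow parts bin 130 x 100 x 70 mm with bolts, right of the feeder's front.
Mind the look-alikes: they are no part of the job. What is shaped like the cover but orange, purple or yellow is not meant.

How it is judged (in metres and radians):
On the way, in this order (a step that is already met when the one before it is completed fails the run):
1. the cover lies flat on the counter, out of the rack, let go (height (world z) of cover below 0.006 m and angle between cover's own z axis and vertical below 0.06 rad and contact force between the fingers and cover below 0.5 N), for 0.2 s.
2. the cover sits level on the ledge with its tongue under the lip (z of cover in the frame of well between -0.003 and 0.003 m and x of tongue in the frame of well between 0.062 and 0.078 m and y of cover in the frame of well between -0.006 and 0.006 m and angle between cover's own z axis and vertical below 0.035 rad and angle between the x axis of cover and the x axis of well, either way round below 0.09 rad), for 0.2 s.
At the end, for the whole second after the job is handed in: The cover lies at rest on the hopper's ledge: height within 3 mm, level within 2 degrees, handle up, tongue under the lip (tongue end 62 to 78 mm from the mouth's middle), within 6 mm sideways and 5 degrees of the mouth's axis; the catch stands at 17 mm or more of its 20 mm travel (all of step 2 and value of joint catch above 0.017 m and linear speed of cover below 0.01 m/s); the robot touches nothing.
It fails at once if one of the other loose things (tray, wrench, screwdriver, bolt, carton, can, bin) is moved by more than 30 mm (distance of any of tray, wrench, screwdriver, bolt, carton, can, binlet from where it was at the start of the episode above 0.03 m).
It also fails if it takes over 64 s, if anything falls off the work surface, if the arm or the gripper's body presses on something with over 40 N, if the wrist force passes 120 N, or if a joint passes its speed limit or range.

## Working session

There is one attempt and no reset: what is moved stays moved. The work goes in short steps, Python scripts to look and compute and a shell command to move; the robot and the scene stay as the last step left them, time stands still between calls to the robot, and variables do not carry over. Pictures are saved under pics/ and viewed, at most 10 in all, crops included, and the job is handed in when it is done.

```bash
ls; mkdir -p pics; python3 - <<'E'
from workcell import env
import cv2
s=env.state(); print(s)
for n in("scene","top"):
    cv2.imwrite(f"pics/{n}0.png",cv2.resize(env.grab_frame(n)[:,:,::-1],(800,600),interpolation=cv2.INTER_CUBIC))
    m=env.camera_model(n); print(n,m)
E
```

```text
pics
{'time_s': 0.0, 'qpos': array([ 6.33688793e+01,  1.83530707e+01,  8.97061269e+01, -9.41843170e-04,
        7.20429898e+01, -1.14679052e+00]), 'qvel': array([-0.00560695,  0.01400075,  0.05340857,  0.06416251, -0.0874128 ,
       -0.06597555]), 'effort': array([ 7.81135914e-04, -4.12463021e+01, -2.31976354e+01,  7.28213880e-02,
        4.56585386e-02, -1.35243058e-04]), 'ee_pos': array([247.19093855, 518.60385973, 213.10783443]), 'ee_rot': array([-1.79897815e+02, -1.14990647e-03,  1.54515960e+02]), 'force': array([ 0.65944417,  0.40684869, -0.13053929]), 'torque': array([-0.00062602, -0.02074528, -0.00713029]), 'gripper_force': 0.0, 'gripper_width': 91.48549343261679}
scene {'fx': 377.86835601287964, 'fy': 377.86835601287964, 'cx': 257.10399513618796, 'cy': 195.6110732615491, 'camera_from_world': array([[ 8.05859165e-01,  5.92017454e-01,  1.03121655e-02,
        -4.92959036e+02],
       [-4.75505107e-01,  6.36687353e-01,  6.07061865e-01,
         1.20173555e+02],
       [ 3.52825594e-01, -4.94109855e-01,  7.94587661e-01,
        -1.50524738e+03],
       [ 0.00000000e+00,  0.00000000e+00,  0.00000000e+00,
         1.00000000e+00]])}
top {'fx': 369.7441604514008, 'fy': 369.7441604514008, 'cx': 251.1464422892208, 'cy': 192.3491349367598, 'camera_from_world': array([[-3.53227718e-03, -9.99978317e-01, -5.55767084e-03,
         1.15747981e+02],
       [ 9.82644114e-01, -4.50171773e-03,  1.85446166e-01,
        -5.26522039e+02],
       [-1.85467164e-01, -4.80616528e-03,  9.82638709e-01,
        -1.11783215e+03],
       [ 0.00000000e+00,  0.00000000e+00,  0.00000000e+00,
         1.00000000e+00]])}
```

View pics/scene0.png

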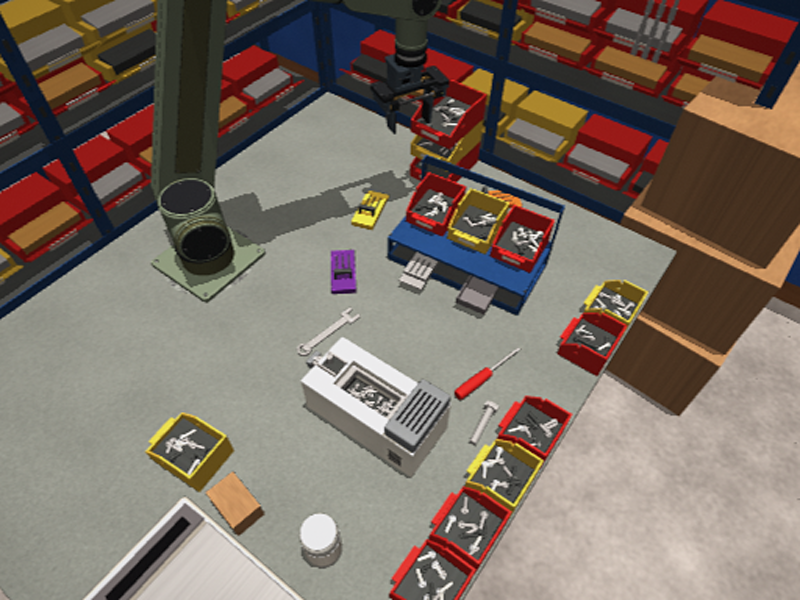

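View pics/top0.png

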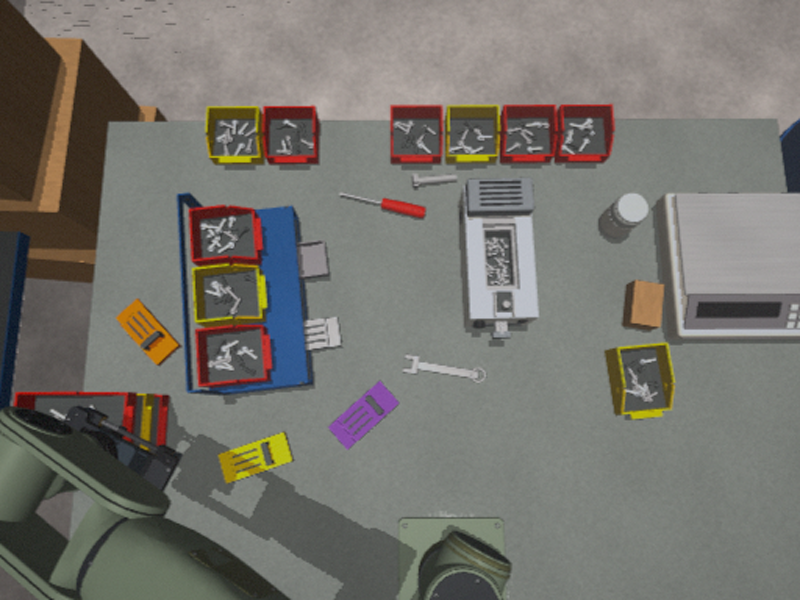

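The scene picture shows the feeder in the middle and the rack at upper right with two items sticking out: one striped and bright at (417,270), one plain grey at (475,294). In the top picture these are at (322,333) and (314,258).

Candidates for the cover:
- bright striped item at top (322,333)
- grey item at top (314,258)
- coloured look-alikes: orange (148,330), purple (364,414), yellow (257,456). None of these is meant.

I'll check the two rack items in one close crop.

```bash
python3 - <<'E'
from workcell import env
import cv2,numpy as np
a=env.grab_frame("scene")[:,:,::-1]; b=env.grab_frame("top")[:,:,::-1]
A=cv2.resize(a[145:210,240:350],(800,473),interpolation=cv2.INTER_CUBIC)
c1=cv2.resize(a[150:205,245:325],(400,275),interpolation=cv2.INTER_CUBIC)
c2=cv2.resize(b[145:235,175:235],(400,600),interpolation=cv2.INTER_CUBIC)
c3=cv2.resize(b[110:215,290:350],(400,600)[:2],interpolation=cv2.INTER_CUBIC)
c4=np.zeros((600,400,3),np.uint8);c4[:275]=c1
c4[300:]=cv2.resize(b[110:215,285:355],(400,300)) if 0 else cv2.resize(a[210:300,190:310],(400,300),interpolation=cv2.INTER_CUBIC)
cv2.imwrite("pics/crop1.png",np.hstack([c4,c2]))
E
```

```text
(no output)
```

View pics/crop1.png

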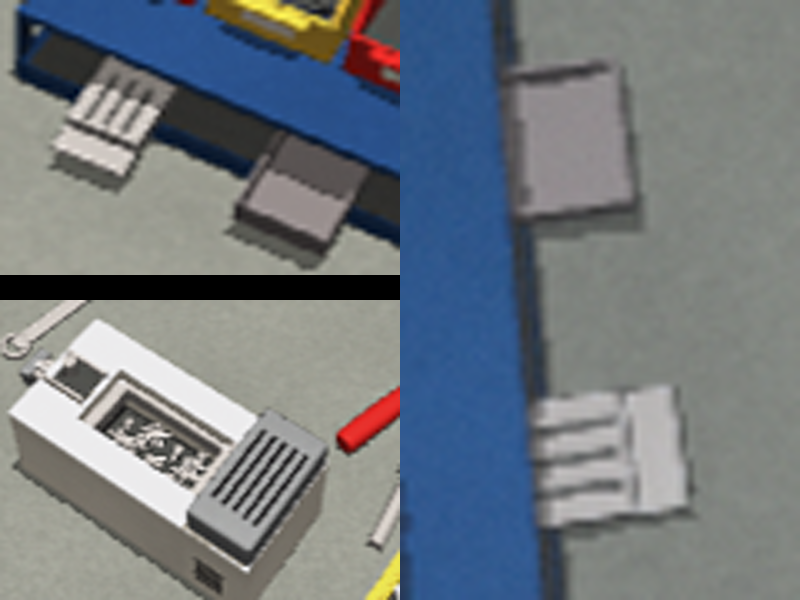

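The crop settles it. The near rack item is the cover: a bright slab with a stepped tongue, its tongue end edge in the crop at (672,385)–(688,512). The far grey item with raised rims is the tray.

Next I'll measure both the cover and the feeder.

```bash
cat > h.py <<'E'
from workcell import env
import cv2,numpy as np
def w(m,uv,z):  # pixel (native) -> world at height z
    T=m["camera_from_world"];R,t=T[:3,:3],T[:3,3]
    d=R.T@np.array([(uv[0]-m["cx"])/m["fx"],-(uv[1]-m["cy"])/m["fy"],-1]);c=-R.T@t
    return (c+d*(z-c[2])/d[2])[:2].round(1)
def p(m,X):
    q=m["camera_from_world"]@np.append(X,1);return np.array([m["cx"]+m["fx"]*q[0]/-q[2],m["cy"]+m["fy"]*q[1]/q[2]]).round(1)
E
python3 - <<'E'
from h import *
m=env.camera_model("top")
f=lambda u,v:(175+(u-400)/6.667,145+v/6.667)
for n,uv,z in [("tongL",f(672,385),26),("tongR",f(688,512),26),("sideL",f(545,400),36),("sideR",f(545,522),36),("rackedge",f(535,370),78),
 ("re1",(297/1.5625,207/1.5625),78),("re2",(313/1.5625,385/1.5625),78),
 ("mouthRL",(486/1.5625,225/1.5625),112),("mouthRR",(514/1.5625,225/1.5625),112),("mFL",(486/1.5625,287/1.5625),112),("mFR",(514/1.5625,288/1.5625),112),
 ("frontL",(468/1.5625,318/1.5625),112),("frontR",(537/1.5625,320/1.5625),112),("hoodL",(467/1.5625,180/1.5625),148),("hoodR",(533/1.5625,181/1.5625),148),("knob",(505/1.5625,302/1.5625),140)]:
    print(n,w(m,uv,z))
E
```

```text
tongL [498.  227.2]
tongR [436.7 218.7]
sideL [489.5 286.6]
sideR [431.2 285.3]
rackedge [497.  285.1]
re1 [716.2 306.9]
re2 [357.4 266.5]
mouthRL [664.8 -70.4]
mouthRR [ 664.5 -125.1]
mFL [540.8 -66.2]
mFR [ 538.6 -119.8]
frontL [480.8 -30.1]
frontR [ 476.4 -160.7]
hoodL [743.5 -31. ]
hoodR [ 740.7 -157.6]
knob [506.2 -96.1]
```

The measurements agree with the given sizes: tongue edge 62 mm, rack edge 361 mm, feeder about 130 mm wide, mouth about 125 mm visible. I'll move over the cover.

```bash
python3 -m jog '{"jaw":[91,91,91,91,91,91,91,91,91,91],"slide":[[-1,-0.47,0],[-1,-0.47,0],[-1,-0.47,0],[-1,-0.47,0],[-1,-0.47,0],[-1,-0.47,0],[-1,-0.47,0],[-1,-0.47,0],[-1,-0.47,0],[-1,-0.47,0]],"spin":[0,0,0,0,0,0,0,0,0,0]}' && python3 -m jog '{"jaw":[91,91,91,91,91,91,91,91,91],"slide":[[0,0,0],[0,0,0],[0,0,0],[0,0,0],[0,0,0],[0,0,0],[0,0,0],[0,0,0],[0,0,0]],"spin":[0.9,0.9,0.9,0.9,0.9,0.9,0.9,0.9,0.06]}'
python3 - <<'E'
from h import *
s=env.state();print(s["ee_pos"],s["ee_rot"],s["qpos"])
m=env.camera_model("wrist");print(m)
cv2.imwrite("pics/w1.png",cv2.resize(env.grab_frame("wrist")[:,:,::-1],(768,576),interpolation=cv2.INTER_CUBIC))
for X in [(467.3,223,26),(463,259,36),(498,227,26),(437,219,26)]: print(p(m,np.array(X))*1.5)
E
```

```text
time_s: 1.2
ee_pos: [458.2, 261.5, 213.9]
ee_rot: [-180.0, -0.0, 154.5]
force: [0.5, 0.2, 0.3]
gripper_width: 91.1
gripper_force: 0.0
time_s: 2.1
ee_pos: [457.4, 262.6, 213.8]
ee_rot: [-180.0, 0.0, 96.4]
force: [-0.3, 0.2, 0.3]
gripper_width: 90.8
gripper_force: 0.0
[457.42914168 262.64162731 213.79613196] [-1.79980106e+02  4.91971753e-03  9.64258329e+01] [2.86119460e+01 1.40471046e+01 9.57500732e+01 3.14230811e-03
 7.02231015e+01 2.21850502e+01]
{'fx': 341.04345532108886, 'fy': 341.04345532108886, 'cx': 251.16186938427833, 'cy': 189.0115086731867, 'camera_from_world': array([[ 9.93749946e-01,  1.11624664e-01, -9.89733403e-04,
        -4.81965826e+02],
       [-1.08748773e-01,  9.66069843e-01, -2.34270703e-01,
        -1.76846440e+02],
       [-2.51942369e-02,  2.32914131e-01,  9.72170900e-01,
        -4.38940730e+02],
       [ 0.00000000e+00,  0.00000000e+00,  0.00000000e+00,
         1.00000000e+00]])}
[386.7  308.55]
[386.85 262.5 ]
[429.15 307.95]
[344.85 309.45]
```

View pics/w1.png

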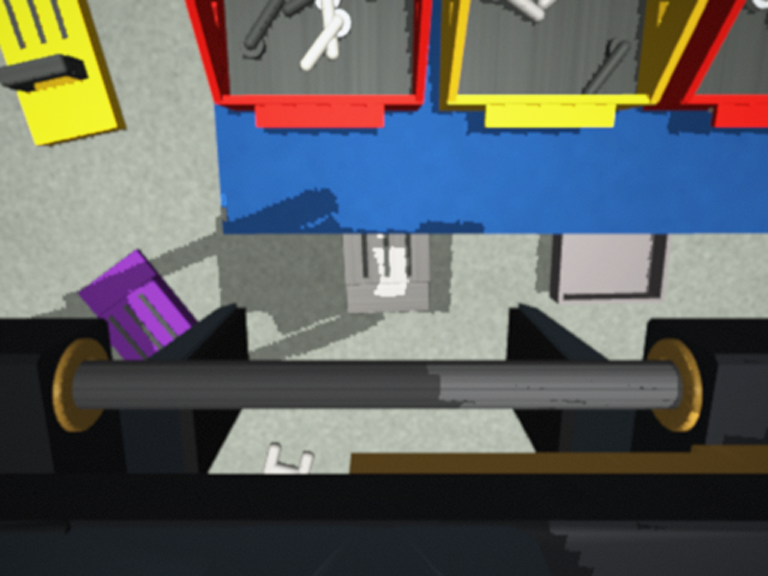

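The wrist view shows the cover's tongue end at (347,312)–(430,312), within 2 mm of where I predicted. The rack edge is on row 233 and the tray at (610,268). I'll go down and grip the slab by its sides.

```bash
python3 -m jog '{"jaw":[91,91,91,91,91,91,91,91,91],"slide":[[-0.2,0.2,0.5],[0,0,0.9],[0,0,0.9],[0,0,0.9],[0,0,0.9],[0,0,0.9],[0,0,0.9],[0,0,0.6],[0,0,0]],"spin":[0,0,0,0,0,0,0,0,0]}' 10 && python3 -m jog '{"jaw":[60,50,50,50,50,50,50,50],"slide":[[0,0,0],[0,0,0],[0,0,0],[0,0,0],[0,0,0],[0,0,0],[0,0,0],[0,0,0]],"spin":[0,0,0,0,0,0,0,0]}' 50
```

```text
time_s: 3.05
ee_pos: [462.4, 256.5, 16.6]
ee_rot: [-179.7, 0.1, 96.6]
force: [-0.9, -0.2, 0.4]
gripper_width: 91.1
gripper_force: 0.0
time_s: 3.85
ee_pos: [464.6, 257.6, 19.6]
ee_rot: [179.9, -0.0, 96.4]
force: [-1.1, -1.3, 5.7]
gripper_width: 59.8
gripper_force: 49.4
```

```bash
python3 -m jog '{"jaw":[50,50,50,50,50,50,50,50,50,50],"slide":[[-0.2,0,0],[-0.4,0,0],[-0.5,0,0],[-0.5,0,0],[-0.5,0,0],[-0.5,0,0],[-0.5,0,0],[-0.5,0,0],[-0.5,0,0],[-0.4,0,0]],"spin":[0,0,0,0,0,0,0,0,0,0]}'
python3 - <<'E'
from h import *
m=env.camera_model("top");cv2.imwrite("pics/t2.png",cv2.resize(env.grab_frame("top")[130:290,150:360,::-1],None,fx=3,fy=3,interpolation=cv2.INTER_CUBIC))
E
```

```text
time_s: 4.85
ee_pos: [479.2, 121.7, 18.7]
ee_rot: [-180.0, 0.0, 96.4]
force: [0.2, 0.4, -2.3]
gripper_width: 59.9
gripper_force: 49.4
```

View pics/t2.png

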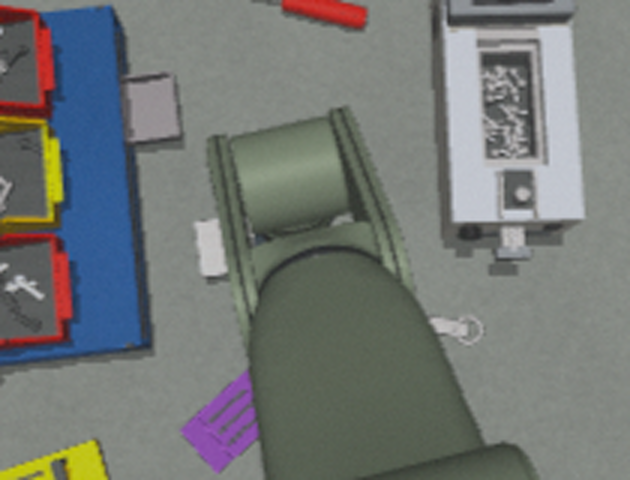

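The cover is out of the rack; its rear end is at (212,247), clear of the rack edge. I'll lower it and let go.

```bash
python3 -m jog '{"jaw":[50,50,50,50,50,91,91,91,91,91],"slide":[[0,0,0.2],[0,0,0.2],[0,0,0.16],[0,0,0],[0,0,0],[0,0,0],[0,0,0],[0,0,0],[0,0,0],[0,0,0]],"spin":[0,0,0,0,0,0,0,0,0,0]}' && python3 -m jog '{"jaw":[91,91,91,91,91,91],"slide":[[0,0,-0.6],[0,0,-0.9],[0,0,-0.9],[0,0,-0.9],[0,0,-0.9],[0,0,-0.9]],"spin":[0,0,0,0,0,0]}'
python3 - <<'E'
from h import *
s=env.state();print(s["ee_pos"],s["ee_rot"])
m=env.camera_model("wrist");np.save("m.npy",m,allow_pickle=True)
cv2.imwrite("pics/w2.png",cv2.resize(env.grab_frame("wrist")[:,:,::-1],(768,576),interpolation=cv2.INTER_CUBIC))
E
```

```text
time_s: 5.9
ee_pos: [479.5, 123.3, 2.4]
ee_rot: [180.0, -0.0, 96.4]
force: [1.0, -0.9, 0.2]
gripper_width: 90.5
gripper_force: 0.0
time_s: 6.5
ee_pos: [479.1, 123.2, 156.4]
ee_rot: [180.0, -0.0, 96.4]
force: [0.0, 0.4, 0.3]
gripper_width: 90.6
gripper_force: 0.0
[479.12214454 123.19492505 156.37157376] [ 1.79986083e+02 -6.85036448e-03  9.64309303e+01]
```

View pics/w2.png

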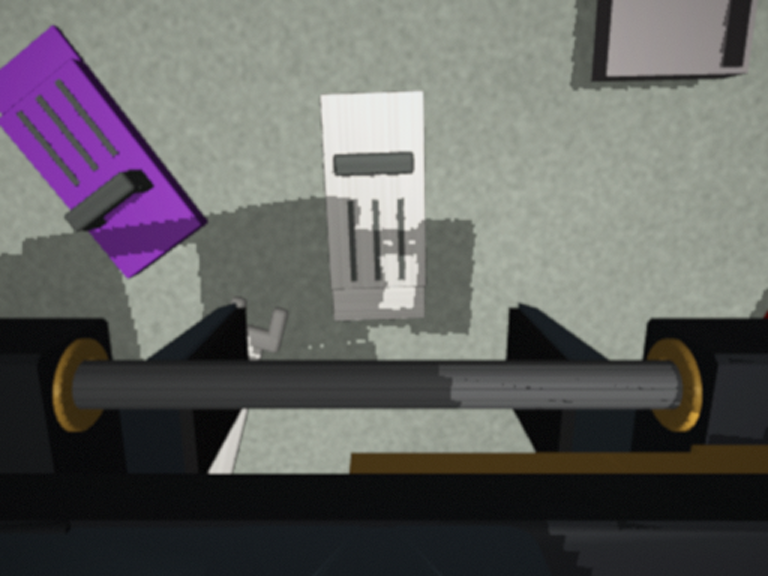

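The cover lies flat with its handle bar at (374,162), rear corners at (321,95) and (423,92), and tongue end at (335,320)–(424,319).

```bash
python3 - <<'E'
from h import *
m=np.load("m.npy",allow_pickle=True).item()
g=lambda u,v,z:w(m,(u/1.5,v/1.5),z)
hl,hr=g(334,162,42),g(413,160.5,42); h=(hl+hr)/2; print("handle",hl,hr,h)
rl,rr,tl,tr=g(321,95,16),g(423,92,16),g(335,320,3),g(424,319,3);print(rl,rr,tl,tr)
a=(tl+tr-rl-rr);a=a/np.hypot(*a);print("yaw",np.degrees(np.arctan2(a[1],a[0])),"mid",(rl+rr)/2+40*a,(tl+tr)/2-100*a)
b=(rr-rl);print(np.degrees(np.arctan2(b[1],b[0])))
s=env.state()
d=h-s["ee_pos"][:2];y=np.radians(96.4);print(d@[np.cos(y),np.sin(y)],d@[np.sin(y),-np.cos(y)])
E
```

```text
handle [447.1 183.9] [489.6 189.5] [468.35 186.7 ]
[434.1 220.1] [492.2 228.3] [454.1  81.9] [512.7  89.2]
yaw -81.69063206559318 mid [468.93071951 184.61991306] [468.94820122 184.50021734]
8.033435669160834
63.953190675447644 -6.460677738019267
```

```bash
python3 -m jog '{"jaw":[91,91,91,91,91,91,91,91],"slide":[[0.7,-0.11,0],[0.7,0,0],[0.72,0,0.3],[0,0,0.9],[0,0,0.9],[0,0,0.9],[0,0,0.9],[0,0,0.4]],"spin":[-0.2,0,0,0,0,0,0,0]}' 3 && python3 -m jog '{"jaw":[60,40,36,36,36,36,36,36,36,36],"slide":[[0,0,0],[0,0,0],[0,0,0],[0,0,0],[0,0,0],[0,0,0],[0,0,0],[0,0,0],[0,0,0],[0,0,0]],"spin":[0,0,0,0,0,0,0,0,0,0]}' 3 && python3 -m jog '{"jaw":[36,36,36,36,36,36,36,36,36,36],"slide":[[-0.04,0,-0.08],[-0.04,0,-0.08],[-0.04,0,-0.08],[-0.04,0,-0.08],[-0.04,0,-0.08],[-0.04,0,-0.08],[-0.05,0,-0.08],[-0.05,0,-0.08],[-0.05,0,-0.08],[0,0,-0.05]],"spin":[0,0,0,0,0,0,0,0,0,0]}' 3
python3 - <<'E'
from h import *
cv2.imwrite("pics/t3.png",np.vstack([cv2.resize(env.grab_frame("wrist")[:300,100:400,::-1],None,fx=1,fy=1),cv2.resize(env.grab_frame("scene")[110:210,190:290,::-1],None,fx=3,fy=3,interpolation=cv2.INTER_CUBIC)]))
E
```

```text
time_s: 7.35
ee_pos: [466.2, 185.4, 24.0]
ee_rot: [-179.8, 0.0, 98.0]
force: [-0.1, -0.2, -0.3]
gripper_width: 91.0
gripper_force: 0.0
time_s: 8.35
ee_pos: [468.5, 186.2, 26.6]
ee_rot: [179.9, -0.0, 98.0]
force: [1.1, 1.4, 5.0]
gripper_width: 43.4
gripper_force: 3.0
time_s: 9.35
ee_pos: [469.4, 174.1, 49.5]
ee_rot: [180.0, 0.0, 98.0]
force: [-1.0, -0.4, -3.0]
gripper_width: 44.1
gripper_force: 3.0
```

View pics/t3.png

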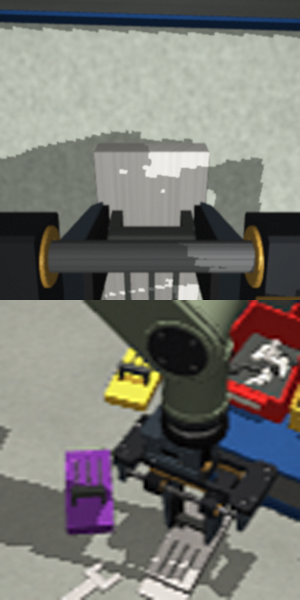

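```bash
python3 - <<'E'
from h import *
m=env.camera_model("wrist")
pos=np.array([470.3,174.2,49.4-25.8]); # level: cover frame lifted, handle-tcp relation
a=np.radians(98+180); ax=np.array([np.cos(a),np.sin(a),0]); ay=np.array([-ax[1],ax[0],0]); P=pos+np.array([0,0,36.5])
for th in (0,5,10,14,20,30):
    t=np.radians(th); cx=ax*np.cos(t)-np.array([0,0,np.sin(t)]); cz=np.array([0,0,np.cos(t)])+ax*np.sin(t)
    f=lambda x,y,z:p(m,P+cx*(x+30)+ay*y+cz*(z-36.5))-[100,0]
    print(th,"reartop",f(-70,30,16),f(-70,-30,16),"rearbot",f(-70,30,0),f(-70,-30,0),"tongue z",(P+cx*100-cz*36.5)[2])
E
```

```text
0 reartop [212.3 155.3] [ 99.7 155.3] rearbot [207.5 151.5] [103.8 151.5] tongue z 23.599999999999994
5 reartop [213.6 153.1] [ 98.6 153.1] rearbot [208.7 147. ] [102.7 147. ] tongue z 15.02331924488547
10 reartop [215.  151.5] [ 97.4 151.5] rearbot [210.  142.9] [101.6 142.9] tongue z 6.789699248361366
14 reartop [216.2 150.7] [ 96.4 150.6] rearbot [211.2 140. ] [100.6 139.9] tongue z 0.492016430959346
20 reartop [218.  150.2] [ 94.9 150.1] rearbot [213.  136.2] [ 99.  136.2] tongue z -8.400794991252532
30 reartop [221.2 151.6] [ 92.1 151.6] rearbot [216.5 132.1] [ 96.2 132. ] tongue z -21.50992723813201
```

```bash
python3 - <<'E'
from h import *
g=env.grab_frame("wrist").astype(int)
for c0 in (205,240,275): print(c0,[(r,*g[r,c0:c0+25].mean(0).round().astype(int)) [0:2] for r in range(132,162)])
print(g[158:162,185:320].mean((0,2)).round().astype(int).tolist())
E
```

```text
205 [(132, np.int64(146)), (133, np.int64(127)), (134, np.int64(116)), (135, np.int64(112)), (136, np.int64(112)), (137, np.int64(112)), (138, np.int64(113)), (139, np.int64(112)), (140, np.int64(113)), (141, np.int64(113)), (142, np.int64(109)), (143, np.int64(103)), (144, np.int64(98)), (145, np.int64(98)), (146, np.int64(99)), (147, np.int64(100)), (148, np.int64(101)), (149, np.int64(102)), (150, np.int64(104)), (151, np.int64(119)), (152, np.int64(142)), (153, np.int64(157)), (154, np.int64(159)), (155, np.int64(159)), (156, np.int64(159)), (157, np.int64(159)), (158, np.int64(159)), (159, np.int64(159)), (160, np.int64(158)), (161, np.int64(158))]
240 [(132, np.int64(192)), (133, np.int64(190)), (134, np.int64(190)), (135, np.int64(189)), (136, np.int64(189)), (137, np.int64(187)), (138, np.int64(178)), (139, np.int64(160)), (140, np.int64(139)), (141, np.int64(123)), (142, np.int64(117)), (143, np.int64(117)), (144, np.int64(119)), (145, np.int64(120)), (146, np.int64(120)), (147, np.int64(120)), (148, np.int64(120)), (149, np.int64(120)), (150, np.int64(125)), (151, np.int64(
[... 867 characters left out ...]
), (161, np.int64(236))]
[119, 118, 117, 116, 114, 112, 113, 113, 117, 129, 145, 154, 154, 154, 153, 152, 152, 153, 155, 156, 158, 158, 157, 158, 158, 158, 156, 154, 152, 151, 153, 157, 158, 158, 156, 155, 153, 153, 154, 157, 159, 158, 155, 154, 154, 155, 158, 159, 158, 158, 156, 155, 156, 157, 158, 158, 157, 157, 157, 158, 159, 160, 160, 160, 156, 161, 193, 226, 234, 234, 235, 236, 235, 236, 235, 234, 234, 233, 234, 236, 237, 237, 236, 233, 232, 231, 231, 233, 236, 236, 234, 231, 230, 230, 231, 232, 234, 236, 237, 237, 236, 235, 235, 235, 236, 236, 236, 236, 236, 235, 233, 232, 232, 234, 235, 236, 236, 235, 234, 232, 232, 233, 230, 206, 180, 186, 189, 189, 188, 187, 185, 184, 182, 181, 183]
```

At 3 N the cover has tipped about 10°, judged from its rear face covering about 9 pixel rows. I'll shake it gently so it droops on to the counter, which limits the tip to about 13°, then lock the grip.

```bash
python3 -m jog '{"jaw":[36,36,36,36,36,36,36,36,36,36],"slide":[[0.3,0,0.07],[-0.3,0,-0.2],[0.3,0,0.2],[-0.3,0,-0.2],[0.3,0,0.2],[-0.3,0,-0.2],[0.3,0,0.2],[-0.3,0,-0.2],[0,0,0.2],[0,0,0]],"spin":[0,0,0,0,0,0,0,0,0,0]}' 3 
cat > tilt.py <<'E'
from h import *
m=env.camera_model("wrist")
g=env.grab_frame("wrist").astype(float)
for c0 in (240,275):
    r=cv2.GaussianBlur(g[120:175,c0:c0+25].mean((1,2))[:,None],(1,5),0)[:,0]; d=np.diff(r)
    t=d.argmax(); b=d[:t-2].argmin(); print("top row",120.5+t,"bot row",120.5+b)
E
python3 tilt.py
```

```text
time_s: 10.5
ee_pos: [469.1, 174.0, 46.6]
ee_rot: [-180.0, 0.0, 98.0]
force: [0.1, -0.8, -3.1]
gripper_width: 44.1
gripper_force: 3.0
top row 145.5 bot row 138.5
top row 145.5 bot row 139.5
```

```bash
python3 - <<'E'
from h import *
m=env.camera_model("wrist");np.save("m.npy",m,allow_pickle=True);print(env.state()["ee_pos"])
a=cv2.resize(env.grab_frame("wrist")[110:290,160:360,::-1],(600,540),interpolation=cv2.INTER_CUBIC)
cv2.imwrite("pics/t4.png",a)
E
```

```text
[469.09262115 174.05140669  46.73497085]
```

View pics/t4.png

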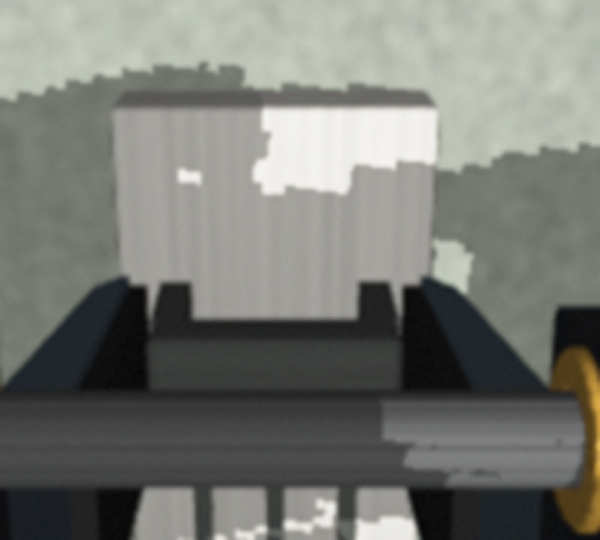

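The view shows the cover's rear face as a thin strip, rows 93–108 of the crop, and the bar's rear face at rows 320–338. I'll fit the pose from these edges.

```bash
cat > fit.py <<'E'
from h import *
from scipy.optimize import least_squares
def fit(m,yaw,tcp,obs): # obs: list of ((x,y,z) on cover, (u,v) native); unknown pivot P (3), tilt
    a=np.radians(yaw+180); ax=np.array([np.cos(a),np.sin(a),0]); ay=np.array([-ax[1],ax[0],0])
    def pt(q,X):
        t=q[3];cx=ax*np.cos(t)-np.array([0,0,np.sin(t)]);cz=np.array([0,0,np.cos(t)])+ax*np.sin(t)
        return q[:3]+cx*(X[0]+30)+ay*X[1]+cz*(X[2]-36.5)
    q=least_squares(lambda q:np.concatenate([p(m,pt(q,X))-u for X,u in obs]),[*tcp[:2],tcp[2]+10,.1],diff_step=1e-3).x
    r=np.concatenate([p(m,pt(q,X))-u for X,u in obs])
    print("pivot-tcp",(q[:3]-tcp).round(1),"along tongue",((q[:3]-tcp)@ax).round(1),"tilt",np.degrees(q[3]).round(1),"tongue z",pt(q,(70,0,0)).round(1),"frontbot z",pt(q,(-70,0,0))[2].round(1),"rms",r.std().round(2))
    return q
E
python3 - <<'E'
from fit import *
m=np.load("m.npy",allow_pickle=True).item()
k=lambda u,v:np.array([160+u/3,110+v/3])
fit(m,98,np.array([469.1,174.1,47.2]),[((-70,30,16),k(438,108)),((-70,-30,16),k(113,108)),((-70,30,0),k(430,93)),((-70,-30,0),k(122,93)),
 ((-36,22,42),k(402,338)),((-36,-22,42),k(148,338)),((-36,22,31),k(400,320)),((-36,-22,31),k(150,320))])
E
```

```text
pivot-tcp [-1.7  2.   2.5] along tongue -2.3 tilt 5.8 tongue z [480.7  81.2   3.4] frontbot z 17.4 rms 1.06
```

The fit shows the cover slipped about 7 mm down in the pads, and the tilt is only about 6°. 3 N is too weak. I'll set it flat again, regrip at 8 N, lift with the tongue resting on the counter, then lock.

```bash
python3 -m jog '{"jaw":[36,36,36,36,91,91,91,91,91,91],"slide":[[0.05,0,0.14],[0.05,0,0.15],[0.05,0,0.15],[0,0,0],[0,0,0],[0,0,0],[0.1,0,-0.3],[0,0,0.3],[0,0,0.27],[0,0,0]],"spin":[0,0,0,0,0,0,0,0,0,0]}' 3 && python3 -m jog '{"jaw":[60,40,36,36,36,36,36,36,36],"slide":[[0,0,0],[0,0,0],[0,0,0],[0,0,0],[0,0,0],[0,0,0],[0,0,0],[0,0,0],[0,0,0]],"spin":[0,0,0,0,0,0,0,0,0]}' 8 && python3 -m jog '{"jaw":[36,36,36,36,36,36,36,36,36,36],"slide":[[-0.04,0,-0.08],[-0.04,0,-0.08],[-0.04,0,-0.08],[-0.04,0,-0.08],[-0.04,0,-0.08],[-0.04,0,-0.08],[-0.05,0,-0.08],[-0.05,0,-0.08],[-0.05,0,-0.08],[0,0,-0.05]],"spin":[0,0,0,0,0,0,0,0,0,0]}' 8
python3 tilt.py
```

```text
time_s: 11.6
ee_pos: [467.1, 181.4, 24.5]
ee_rot: [-179.8, 0.0, 98.0]
force: [-0.5, -0.3, -0.4]
gripper_width: 88.7
gripper_force: 0.0
time_s: 12.5
ee_pos: [468.4, 181.8, 25.9]
ee_rot: [180.0, -0.0, 98.0]
force: [-1.4, 0.0, 1.3]
gripper_width: 43.9
gripper_force: 8.0
time_s: 13.5
ee_pos: [470.1, 170.1, 49.2]
ee_rot: [180.0, -0.0, 98.0]
force: [-0.4, -0.5, -3.6]
gripper_width: 44.3
gripper_force: 8.0
top row 153.5 bot row 140.5
top row 153.5 bot row 140.5
```

```bash
python3 -m jog '{"jaw":[36,36,36],"slide":[[0,0,0],[0,0,0],[0,0,0]],"spin":[0,0,0]}' 35; cat > edges.py <<'E'
from h import *
def edges(name="wrist"):
    m=env.camera_model("wrist");g=cv2.GaussianBlur(env.grab_frame("wrist"),(0,0),1).astype(float).mean(2)
    pk=lambda d,lo:[(lo+i+.5,round(d[i])) for i in range(1,len(d)-1) if abs(d[i])>5 and abs(d[i])>=abs(d[i-1]) and abs(d[i])>abs(d[i+1])]
    print("rows",pk(np.diff(g[125:245,240:262].mean(1)),125))
    print("cols@160",pk(np.diff(g[157:163,170:340].mean(0)),170))
    return m
if __name__=="__main__":
    m=edges();np.save("m.npy",m,allow_pickle=True)
E
python3 edges.py
```

```text
time_s: 13.85
ee_pos: [469.9, 170.2, 48.8]
ee_rot: [-180.0, -0.0, 98.0]
force: [0.2, -0.4, -3.0]
gripper_width: 43.5
gripper_force: 35.0
rows [(141.5, -15), (153.5, 24), (165.5, 5), (177.5, -12), (228.5, -36), (242.5, 5)]
cols@160 [(193.5, 13), (250.5, 23), (308.5, -17), (325.5, -10)]
```

```bash
python3 - <<'E'
from fit import *
m=np.load("m.npy",allow_pickle=True).item()
t=np.array([470.0,170.2,49.1])
A=np.array
o=[((-70,30,16),A([308.8,153.5])),((-70,-30,16),A([193.2,153.5])),((-70,30,0),A([303.8,141.2])),((-70,-30,0),A([198.2,141.2]))]
fit(m,98,t,o)
fit(m,98,t,o+[((-36,0,31),A([251,228.5]))])
fit(m,98,t,o+[((-36,0,31),A([251,228.5])),((-36,0,42),A([251,242.5]))])
E
```

```text
pivot-tcp [-2.   0.6  9.4] along tongue -0.9 tilt 5.7 tongue z [481.3  75.9  12.2] frontbot z 26.2 rms 2.11
pivot-tcp [-2.1 -0.1  8.8] along tongue -0.1 tilt 5.7 tongue z [481.3  75.1  11.6] frontbot z 25.6 rms 2.67
pivot-tcp [-1.8 -0.7 10.6] along tongue 0.5 tilt 5.7 tongue z [481.5  74.6  13.4] frontbot z 27.3 rms 3.26
```

The tilt is stuck at its starting guess because `p()` rounds its result. That means the earlier 5.8° reading was wrong too. I'll fix this and refit.

```bash
sed -i 's/\]).round(1)$/])/' h.py; grep -n "def p" -A1 h.py; python3 - <<'E'
from fit import *
m=np.load("m.npy",allow_pickle=True).item()
t=np.array([470.0,170.2,49.1])
A=np.array
o=[((-70,30,16),A([308.8,153.5])),((-70,-30,16),A([193.2,153.5])),((-70,30,0),A([303.8,141.2])),((-70,-30,0),A([198.2,141.2]))]
fit(m,98,t,o)
fit(m,98,t,o+[((-36,0,31),A([251,228.5]))])
fit(m,98,t,o+[((-36,0,31),A([251,228.5])),((-36,0,42),A([251,242.5]))])
E
```

```text
7:def p(m,X):
8-    q=m["camera_from_world"]@np.append(X,1);return np.array([m["cx"]+m["fx"]*q[0]/-q[2],m["cy"]+m["fy"]*q[1]/q[2]])
pivot-tcp [-1.5 -3.4  0.4] along tongue 3.1 tilt 17.7 tongue z [480.2  83.5 -15.7] frontbot z 26.9 rms 0.33
pivot-tcp [-1.6 -3.   5.1] along tongue 2.8 tilt 16.4 tongue z [480.3  82.4  -9.1] frontbot z 30.5 rms 1.34
pivot-tcp [-1.5 -3.3  6.1] along tongue 3.1 tilt 17.6 tongue z [480.2  83.5  -9.9] frontbot z 32.5 rms 1.51
```

```bash
python3 - <<'E'
from h import *
m=env.camera_model("top");g0=env.grab_frame("top");T=m["camera_from_world"];print("cam",(-T[:3,:3].T@T[:3,3]).round())
g=cv2.resize(g0[105:225,285:360],None,fx=8,fy=8,interpolation=cv2.INTER_CUBIC)
cv2.imwrite("pics/f.png",g[::,::,::-1][0:960:2][:, ::] if 0 else cv2.resize(g0[108:222,290:355,::-1],(342,600),interpolation=cv2.INTER_CUBIC))
gg=cv2.GaussianBlur(g0,(0,0),.7).astype(float).mean(2)
def pk(d,lo):
    o=[]
    for i in range(1,len(d)-1):
        if abs(d[i])>8 and abs(d[i])>=abs(d[i-1]) and abs(d[i])>abs(d[i+1]):
            a,b,c=abs(d[i-1]),abs(d[i]),abs(d[i+1]);o.append((round(lo+i+.5+.5*(a-c)/(a-2*b+c),2),round(d[i])))
    return o
for r in (146,156,166,176,190,198):
    print("row",r,pk(np.diff(gg[r-3:r+4,290:355].mean(0)),290))
for c in (304,308,316,320,328,334,338):
    print("col",c,pk(np.diff(gg[108:225,c-1:c+2].mean(1)),108))
E
```

```text
cam [ 310.  108. 1197.]
row 146 [(np.float64(293.31), -22), (np.float64(297.62), 43), (np.float64(308.74), -27), (np.float64(326.32), 13), (np.float64(330.09), 27), (np.float64(340.39), -28)]
row 156 [(np.float64(293.35), -20), (np.float64(298.09), 43), (np.float64(309.69), -27), (np.float64(318.15), -12), (np.float64(324.48), -17), (np.float64(326.99), 35), (np.float64(330.7), 30), (np.float64(341.21), -26)]
row 166 [(np.float64(294.31), -20), (np.float64(298.62), 42), (np.float64(310.47), -36), (np.float64(318.14), 12), (np.float64(322.34), -13), (np.float64(327.54), 40), (np.float64(331.46), 32), (np.float64(341.81), -24)]
row 176 [(np.float64(294.46), -17), (np.float64(299.09), 43), (np.float64(311.14), -31), (np.float64(317.53), 24), (np.float64(324.44), -20), (np.float64(328.23), 39), (np.float64(332.17), 26), (np.float64(342.5), -25)]
row 190 [(np.float64(295.37), -20), (np.float64(299.76), 43), (np.float64(314.95), -18), (np.float64(317.48), -33), (np.float64(327.6), 35), (np.float64(343.5), -26)]
row 198 [(np.float64(295.99), -16), (np.float64(300.11), 43), (np.float64(314.9
[... 2426 characters left out ...]
 (np.float64(127.58), 30), (np.float64(130.77), 24), (np.float64(134.12), -32), (np.float64(137.72), 37), (np.float64(142.36), -36), (np.float64(144.54), 20), (np.float64(182.12), 29), (np.float64(186.61), -12), (np.float64(199.05), 8), (np.float64(203.27), -29), (np.float64(206.35), -11), (np.float64(208.64), 8), (np.float64(211.34), 19)]
col 334 [(np.float64(123.49), 8), (np.float64(125.56), -13), (np.float64(128.18), -8), (np.float64(130.5), 15), (np.float64(134.02), -29), (np.float64(137.61), 55), (np.float64(203.15), -49), (np.float64(206.56), 17), (np.float64(211.44), 20)]
col 338 [(np.float64(133.68), -28), (np.float64(137.47), 43), (np.float64(202.61), -48), (np.float64(206.28), 13)]
```

View pics/f.png

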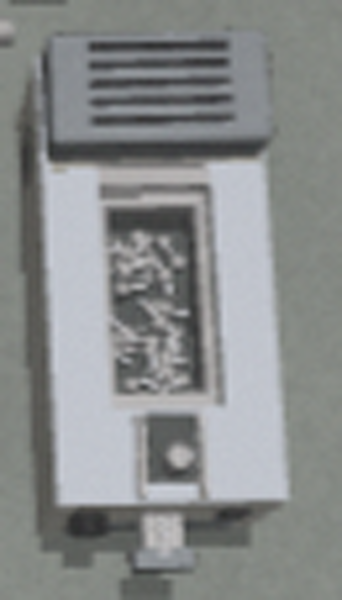

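The crop shows the feeder deck with the hood at the top, the mouth at (155,290), and the catch knob at (182,457). I'll fit the deck and mouth edges.

```bash
python3 - <<'E'
from h import *
m=env.camera_model("top")
R=np.array([146,156,166,176,190,198])
L=[297.62,298.09,298.62,299.09,299.76,300.11];Q=[340.39,341.21,341.81,342.5,343.5,344.17]
ML=[309.69,310.47,311.14];MR=[330.09,330.7,331.46,332.17]
P=lambda c,r,z=112:np.array([w(m,(a,b),z) for a,b in zip(c,r)])
for n,pp in (("L",P(L,R)),("R",P(Q,R)),("ML",P(ML,R[1:4])),("MR",P(MR,R[:4]))):
    k=np.polyfit(pp[:,0],pp[:,1],1);print(n,"slope deg",np.degrees(np.arctan(k[0])).round(2),"y at x=600",np.polyval(k,600).round(1))
c=[304,308,334,338];f=P(c,[203.65,203.59,203.15,202.61]);k=np.polyfit(f[:,1],f[:,0],1);print("front x",f[:,0],np.degrees(np.arctan(k[0])),"x at y=-95",np.polyval(k,-95))
print("hood foot",P([304,334],[134.45,134.02],148),"hood front bottom@112",P([304,334],[138.53,137.61],112), "lip edge?",P([316,320],[144.5,144.5],112),"knob",w(m,(290+182/5.26,108+457/5.26),140), "catchrecess",w(m,(318,186.3),112))
print("hoodback",P([308,316,328],[115.47,115.5,115.35],148))
E
```

```text
L slope deg 1.11 y at x=600 -30.4
R slope deg 1.15 y at x=600 -161.0
ML slope deg 2.11 y at x=600 -66.0
MR slope deg 1.37 y at x=600 -129.6
front x [480.4 480.5 481.5 483.1] -1.2417479085808234 x at y=-95 481.4020949791692
hood foot [[ 682.8  -44.6]
 [ 683.6 -133.7]] hood front bottom@112 [[ 682.5  -49.4]
 [ 684.9 -141.4]] lip edge? [[663.2 -85.5]
 [663.1 -97.7]] knob [501.5 -99.9] catchrecess [532.7 -86.8]
hoodback [[ 742.5  -58.3]
 [ 742.2  -82.3]
 [ 742.5 -118.3]]
```

The fit gives a feeder yaw of 1.15° and a mouth middle at about (610, −96). I'll lift the locked cover and carry it over the feeder, nose-down by about 14°.

```bash
python3 -m jog '{"jaw":[36,36,36,36,36,36],"slide":[[0,0,-0.5],[0,0,-0.8],[0,0,-0.9],[0,0,-0.9],[0,0,-0.9],[0,0,-0.33]],"spin":[0,0,0,0,0,0]}' 35 && python3 edges.py && python3 -m jog '{"jaw":[36,36,36,36,36,36,36,36,36,36],"slide":[[-0.82,0.17,0],[-0.92,0.17,0],[-0.92,0.17,0],[-0.92,0.17,0],[-0.92,0.17,0],[-0.92,0.17,0],[-0.92,0.17,0],[-0.92,0.17,0],[-0.92,0.17,0],[-0.92,0.17,0]],"spin":[0,0,0,0,0,0,0,0,0,0]}' && python3 -m jog '{"jaw":[36,36,36,36,36,36,36,36,36,36],"slide":[[0,0,0],[0,0,0],[0,0,0],[0,0,0],[0,0,0],[0,0,0],[0,0,0],[0,0,0],[0,0,0],[0,0,0]],"spin":[-0.95,-0.95,-0.95,-0.95,-0.95,-0.95,-0.95,-0.95,-0.95,-0.95]}' && python3 -m jog '{"jaw":[36,36,36],"slide":[[0,0,0],[0,0,0],[0,0,0]],"spin":[-0.9,0,0]}'
python3 edges.py; python3 - <<'E'
from h import *
s=env.state();print(s["ee_pos"],s["ee_rot"][2],s["qpos"].round(1))
g=env.grab_frame("wrist")[:,:,::-1];cv2.imwrite("pics/w5.png",g)
for n in ("scene",): cv2.imwrite("pics/s5.png",env.grab_frame(n)[:,:,::-1])
gg=cv2.GaussianBlur(g,(0,0),1).astype(float).mean(2)
for r in (60,90,120):
    d=np.diff(gg[r-2:r+3].mean(0));print(r,[(i+.5,round(d[i])) for i in range(1,510) if abs(d[i])>7 and abs(d[i])>=abs(d[i-1]) and abs(d[i])>abs(d[i+1])])
E
```

```text
time_s: 14.55
ee_pos: [471.3, 170.7, 181.4]
ee_rot: [179.7, -0.1, 98.0]
force: [0.1, -0.3, -3.6]
gripper_width: 43.5
gripper_force: 35.0
rows [(132.5, -20), (153.5, 27), (165.5, 9), (177.5, -17), (228.5, -36), (242.5, 5)]
cols@160 [(193.5, 13), (246.5, 13), (248.5, 13), (308.5, -16)]
time_s: 15.6
ee_pos: [557.9, -93.9, 176.9]
ee_rot: [-179.8, -0.1, 98.0]
force: [0.8, -0.4, -2.5]
gripper_width: 43.3
gripper_force: 35.0
time_s: 16.6
ee_pos: [557.6, -92.8, 176.7]
ee_rot: [180.0, -0.2, 174.4]
force: [-0.1, 0.7, -3.0]
gripper_width: 43.4
gripper_force: 35.0
time_s: 16.9
ee_pos: [558.0, -92.9, 177.5]
ee_rot: [180.0, -0.1, -178.9]
force: [-0.0, -0.4, -3.1]
gripper_width: 43.4
gripper_force: 35.0
rows [(136.5, -9), (144.5, 10), (153.5, 14), (228.5, -32)]
cols@160 [(192.5, -25), (309.5, 30), (325.5, -11), (335.5, -14)]
[558.15426438 -92.88518884 177.83134504] -178.89038244821316 [ -10.6   19.    94.1    0.    67.1 -101.7]
60 [(177.5, -21), (198.5, 20), (223.5, -17), (230.5, 30), (239.5, 12), (251.5, -14), (260.5, -29), (267.5, 18), (278.5, -19), (301.5, 20)]
90 [(172.5, -9), (175.5, -8), (230.5, 10), (260.5, -9), (284.5, -9), (292.5, -7), (313.5, 18), (339.5, -15)]
120 [(146.5, 8), (212.5, -18), (221.5, -38), (231.5, 23), (250.5, -22), (262.5, 44), (265.5, -10), (271.5, 18), (318.5, 9), (338.5, -21)]
```

```bash
python3 - <<'E'
import cv2,numpy as np
w=cv2.imread("pics/w5.png");s=cv2.imread("pics/s5.png")
a=cv2.resize(w[0:240,110:390],(420,360),interpolation=cv2.INTER_CUBIC)
b=cv2.resize(s[180:300,190:310],(380,380),interpolation=cv2.INTER_CUBIC)
c=np.zeros((600,800,3),np.uint8);c[:360,:420]=a;c[:380,420:]=b
d=cv2.resize(w[120:240,170:340],(340,240),interpolation=cv2.INTER_CUBIC);c[360:,:340]=d
cv2.imwrite("pics/v10.png",c)
E
```

```text
(no output)
```

View pics/v10.png

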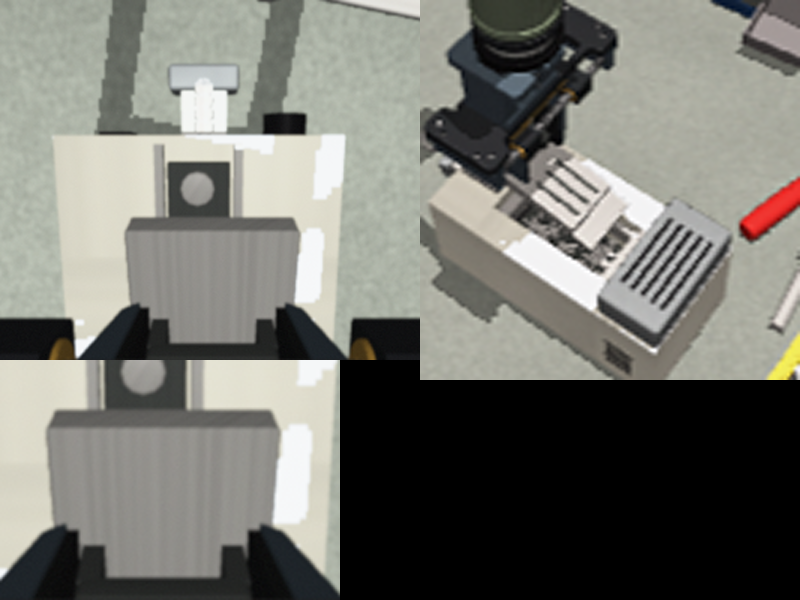

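The picture shows the cover nose-down over the mouth. In the wrist panel the deck's front corners are at (53,135) and (345,135), the knob at (197,188), and the cover's rear end at (127–300, 218–230). In the scene panel the tongue points at the lip. From these I'll work out the relative offsets.

```bash
python3 - <<'E'
from fit import *
m=env.camera_model("wrist");A=np.array
k=lambda u,v:A([110+u/1.5,v/1.5])
t=np.mean([env.state()["ee_pos"]],0);print(t)
o=[((-70,30,16),A([309.5,153.8])),((-70,-30,16),A([193.5,153.8])),((-70,30,0),A([307.5,145])),((-70,-30,0),A([196.5,145]))]
fit(m,181.1,t,o); q=fit(m,181.1,t,o+[((-36,0,31),A([251,228.5]))])
print("front corners",w(m,k(53,135),112),w(m,k(345,135),112),"right edge low",w(m,k(335,300),112),"left low",w(m,k(64,300),112))
print("knob",w(m,k(198,189),140),"strips@row150",w(m,k(159,150),120),w(m,k(238,150),120), "recess front",w(m,k(198,162),112))
E
```

```text
[558.41061528 -92.95717022 178.34675806]
pivot-tcp [-0.8 -0.6 11.1] along tongue -0.8 tilt 10.3 tongue z [649.4 -91.8 135.7] frontbot z 160.7 rms 0.77
pivot-tcp [-0.8 -0.7 12. ] along tongue -0.8 tilt 10.5 tongue z [649.3 -91.9 136.3] frontbot z 161.7 rms 0.81
front corners [ 481.6 -166.2] [479.  -35.9] right edge low [555.3 -34.6] left low [ 557.9 -164.9]
knob [ 502.6 -100.4] strips@row150 [ 487.3 -118.1] [486.6 -83.8] recess front [ 492.1 -101.3]
```

```bash
python3 -m jog '{"jaw":[36,36,36,36,36,36],"slide":[[0,-0.19,0],[-0.2,0,0.4],[-0.2,0,0.4],[-0.03,0,0.3],[0,0,0],[0,0,0]],"spin":[0,0,0,0,0,0]}' 20 && python3 -m jog '{"jaw":[36,36,36],"slide":[[0,0,0.05],[0,0,0.05],[0,0,0]],"spin":[0,0,0]}'&& python3 -m jog '{"jaw":[36,36,36],"slide":[[0,0,0.04],[0,0,0.03],[0,0,0]],"spin":[0,0,0]}'
```

```text
time_s: 17.65
ee_pos: [571.4, -98.3, 145.3]
ee_rot: [180.0, -0.1, -178.8]
force: [-0.4, 0.3, -3.5]
gripper_width: 43.5
gripper_force: 20.0
time_s: 17.95
ee_pos: [571.7, -98.4, 143.0]
ee_rot: [-180.0, 0.0, -178.8]
force: [0.1, -1.3, -2.7]
gripper_width: 43.8
gripper_force: 20.0
time_s: 18.25
ee_pos: [571.5, -98.5, 141.0]
ee_rot: [-180.0, 0.0, -178.8]
force: [-1.7, -0.9, -0.2]
gripper_width: 43.8
gripper_force: 20.0
```

```bash
python3 -m jog '{"jaw":[36,36,36],"slide":[[0,0,0.03],[0,0,0],[0,0,0]],"spin":[0,0,0]}'; python3 -m jog '{"jaw":[36,36,36],"slide":[[0,0,0.03],[0,0,0],[0,0,0]],"spin":[0,0,0]}'; python3 edges.py
```

```text
time_s: 18.55
ee_pos: [571.6, -98.4, 139.9]
ee_rot: [180.0, 0.0, -178.8]
force: [-0.9, -0.6, 0.6]
gripper_width: 43.5
gripper_force: 20.0
time_s: 18.85
ee_pos: [571.7, -98.5, 139.5]
ee_rot: [-180.0, 0.0, -178.8]
force: [-3.1, -0.4, 5.1]
gripper_width: 43.9
gripper_force: 20.0
rows [(145.5, 9), (153.5, 15), (228.5, -32)]
cols@160 [(193.5, -24), (309.5, 23)]
```

```bash
python3 -m jog '{"jaw":[36,36,36,36],"slide":[[0,0,-0.12],[-0.1,0,0],[-0.1,0,0],[0,0,0]],"spin":[0,0,0,0]}'; python3 -m jog '{"jaw":[36,36,36,36],"slide":[[-0.1,0,0],[-0.1,0,0],[0,0,0],[0,0,0]],"spin":[0,0,0,0]}'; python3 -m jog '{"jaw":[36,36,36,36],"slide":[[-0.07,0,0],[-0.07,0,0],[0,0,0],[0,0,0]],"spin":[0,0,0,0]}'; python3 edges.py
```

```text
time_s: 19.3
ee_pos: [578.1, -98.2, 141.9]
ee_rot: [180.0, -0.0, -178.8]
force: [0.3, -0.6, -2.9]
gripper_width: 43.9
gripper_force: 20.0
time_s: 19.7
ee_pos: [583.6, -98.1, 142.4]
ee_rot: [180.0, -0.0, -178.8]
force: [0.2, 0.0, -3.3]
gripper_width: 43.8
gripper_force: 20.0
time_s: 20.1
ee_pos: [587.8, -98.1, 142.5]
ee_rot: [180.0, -0.0, -178.8]
force: [0.1, 0.1, -3.2]
gripper_width: 43.7
gripper_force: 20.0
rows [(131.5, -17), (145.5, -19), (153.5, 15), (228.5, -31)]
cols@160 [(193.5, -23), (309.5, 22)]
```

```bash
python3 -m jog '{"jaw":[36,36,36],"slide":[[-0.07,0,0],[-0.03,0,0],[0,0,0]],"spin":[0,0,0]}'; python3 -m jog '{"jaw":[36,36,36],"slide":[[-0.07,0,0],[0,0,0],[0,0,0]],"spin":[0,0,0]}'
```

```text
time_s: 20.45
ee_pos: [589.8, -97.9, 142.4]
ee_rot: [180.0, -0.1, -178.8]
force: [-3.4, 0.2, -1.0]
gripper_width: 43.8
gripper_force: 20.0
time_s: 20.75
ee_pos: [590.0, -97.9, 142.1]
ee_rot: [180.0, -0.4, -178.8]
force: [-8.5, -1.1, 0.2]
gripper_width: 43.5
gripper_force: 20.0
```

The tongue is under the lip and has met the rear wall at the expected position. I'll back off slightly, loosen the grip, and level the cover down.

```bash
python3 -m jog '{"jaw":[36,36,36,36,36,36,36,36,36,36],"slide":[[0.15,0,0],[0,0,0.07],[0.03,0,0.06],[0.03,0,0.06],[0.04,0,0.07],[0.03,0,0.07],[0.03,0,0.07],[0.03,0,0.07],[0.03,0,0.07],[0,0,0]],"spin":[0,0,0,0,0,0,0,0,0,0]}' 7; python3 edges.py;python3 -m jog '{"jaw":[36,36,36,36,36],"slide":[[0.03,0,0.07],[0.02,0,0.06],[0,0,0],[0,0,0],[0,0,0]],"spin":[0,0,0,0,0]}' 7; python3 edges.py
```

```text
time_s: 21.75
ee_pos: [581.5, -98.1, 126.0]
ee_rot: [180.0, -0.0, -178.8]
force: [-0.2, -0.4, -2.5]
gripper_width: 43.8
gripper_force: 7.0
rows [(137.5, 49), (145.5, -18), (151.5, -21), (156.5, 19), (228.5, -31), (234.5, 6), (239.5, -5)]
cols@160 [(191.5, -37), (196.5, 14), (306.5, -15), (310.5, 34)]
time_s: 22.3
ee_pos: [580.5, -98.2, 122.8]
ee_rot: [-180.0, 0.0, -178.8]
force: [0.5, 0.7, -0.1]
gripper_width: 43.7
gripper_force: 7.0
rows [(140.5, 44), (148.5, -18), (153.5, -22), (157.5, 20), (228.5, -32), (234.5, 6), (239.5, -5)]
cols@160 [(190.5, -36), (195.5, 13), (306.5, -16), (311.5, 34)]
```

```bash
python3 -m jog '{"jaw":[36,36,50,70,70,70,70],"slide":[[0,0,0.05],[0,0,0],[0,0,0],[0,0,0],[0,0,0],[0,0,0],[0,0,0]],"spin":[0,0,0,0,0,0,0]}' 5 && python3 -m jog '{"jaw":[70,70,0,0,0,0,0,0,0],"slide":[[0,0,-0.5],[0,0,-0.5],[0,0,0],[0,0,0],[0,0,0],[0,0,0],[0,0,0],[0,0,0.2],[0,0,0]],"spin":[0,0,0,0,0,0,0,0,0]}'
```

```text
time_s: 23.05
ee_pos: [580.3, -98.2, 120.8]
ee_rot: [180.0, -0.0, -178.8]
force: [0.6, -0.2, 0.4]
gripper_width: 70.3
gripper_force: 0.0
time_s: 23.95
ee_pos: [579.7, -98.1, 143.8]
ee_rot: [180.0, -0.1, -178.8]
force: [0.3, -0.7, 0.6]
gripper_width: 16.9
gripper_force: 0.0
```

```bash
python3 -m jog '{"jaw":[0,0,0,0,0,0],"slide":[[0,0,0],[0,0,0],[0,0,0.1],[0,0,0.04],[0,0,0],[0,0,0]],"spin":[0,0,0,0,0,0]}'; python3 -m jog '{"jaw":[0,0,0,0],"slide":[[0,0,0.04],[0,0,0.04],[0,0,0],[0,0,0]],"spin":[0,0,0,0]}';python3 -m jog '{"jaw":[0,0,0,0],"slide":[[0,0,0.04],[0,0,0.04],[0,0,0],[0,0,0]],"spin":[0,0,0,0]}'
```

```text
time_s: 24.55
ee_pos: [580.3, -98.2, 140.7]
ee_rot: [180.0, -0.0, -178.8]
force: [1.2, -1.0, -0.6]
gripper_width: 0.3
gripper_force: 0.0
time_s: 24.95
ee_pos: [580.3, -98.2, 138.3]
ee_rot: [180.0, 0.0, -178.8]
force: [0.3, 1.2, 0.3]
gripper_width: 0.3
gripper_force: 0.1
time_s: 25.35
ee_pos: [580.4, -98.2, 138.2]
ee_rot: [-180.0, 0.1, -178.8]
force: [-4.6, 0.8, 11.2]
gripper_width: 0.3
gripper_force: 5.8
```

The fingertips touch the bar top at 138.2 mm against 138 expected, so the cover is seated. Next I'll grip the catch knob and slide it home.

```bash
python3 -m jog '{"jaw":[0,45,45,45,45,45,45,45,45,45],"slide":[[0,0,-0.5],[0,0,-0.57],[0.6,0,0],[0.6,0,0],[0.6,0,0],[0.6,0,0],[0.17,0,0],[0,0,0.5],[0,0,0.5],[0,0,0.4]],"spin":[0,0,0,0,0,0,0,0,0,0]}' 10; python3 -m jog '{"jaw":[45,20,8,8,8,8,8,8],"slide":[[0,0,0.08],[0,0,0],[0,0,0],[0,0,0],[0,0,0],[0,0,0],[0,0,0],[0,0,0]],"spin":[0,0,0,0,0,0,0,0]}' 10
```

```text
time_s: 26.35
ee_pos: [503.7, -99.9, 125.4]
ee_rot: [180.0, 0.0, -178.8]
force: [-0.0, 0.1, -0.3]
gripper_width: 45.2
gripper_force: 0.0
time_s: 27.15
ee_pos: [503.6, -100.0, 124.1]
ee_rot: [-180.0, 0.1, -178.8]
force: [0.4, -0.1, 3.1]
gripper_width: 13.6
gripper_force: 10.0
```

```bash
python3 -m jog '{"jaw":[8,8,8,8,8,8,8],"slide":[[-0.1,0,0],[-0.1,0,0],[-0.1,0,0],[-0.1,0,0],[-0.1,0,0],[0,0,0],[0,0,0]],"spin":[0,0,0,0,0,0,0]}' 15; python3 -m jog '{"jaw":[8,8,8,8],"slide":[[-0.05,0,0],[-0.05,0,0],[0,0,0],[0,0,0]],"spin":[0,0,0,0]}';python3 -m jog '{"jaw":[8,8,8,8],"slide":[[-0.05,0,0],[-0.05,0,0],[0,0,0],[0,0,0]],"spin":[0,0,0,0]}'
```

```text
time_s: 27.85
ee_pos: [519.3, -99.7, 124.1]
ee_rot: [-180.0, 0.1, -178.8]
force: [0.6, -0.4, 5.1]
gripper_width: 13.5
gripper_force: 15.0
time_s: 28.25
ee_pos: [521.6, -99.6, 124.0]
ee_rot: [-180.0, 0.0, -178.8]
force: [-0.8, 0.0, 5.9]
gripper_width: 13.3
gripper_force: 15.0
time_s: 28.65
ee_pos: [522.5, -99.6, 124.0]
ee_rot: [-180.0, -0.2, -178.7]
force: [-5.3, -1.7, 9.0]
gripper_width: 13.3
gripper_force: 15.0
```

```bash
python3 -m jog '{"jaw":[8,8,8,8],"slide":[[-0.05,0,0],[-0.05,0,0],[0,0,0],[0,0,0]],"spin":[0,0,0,0]}' 25; python3 -m jog '{"jaw":[45,45,45,45,45,45,45],"slide":[[0,0,0],[0,0,0],[0,0,0],[0,0,0],[0,0,-0.5],[0,0,-0.9],[0,0,-0.9]],"spin":[0,0,0,0,0,0,0]}'
python3 - <<'E'
from h import *
m=env.camera_model("wrist");print(env.state()["ee_pos"])
g=env.grab_frame("wrist");cv2.imwrite("pics/w9.png",g[:,:,::-1]);cv2.imwrite("pics/s9.png",env.grab_frame("scene")[:,:,::-1])
E
```

```text
time_s: 29.05
ee_pos: [522.6, -99.5, 123.9]
ee_rot: [180.0, -0.6, -178.7]
force: [-11.2, -2.5, 14.4]
gripper_width: 13.0
gripper_force: 25.0
time_s: 29.75
ee_pos: [527.1, -99.2, 192.8]
ee_rot: [180.0, -0.1, -178.8]
force: [0.5, 0.4, 0.4]
gripper_width: 44.8
gripper_force: 0.0
[527.0643565  -99.21149497 192.75812747]
```

```bash
python3 -m jog '{"jaw":[45,45,45,45,45,45,45,45],"slide":[[0,0,-0.9],[0,0,-0.9],[0.9,0,0],[0.9,0,0],[0.9,0,0],[0.9,0,0],[0.9,0,0],[0,0,0]],"spin":[0,0,0,0,0,0,0,0]}'
python3 - <<'E'
from h import *
g=env.grab_frame("wrist");m=env.camera_model("wrist")
t=env.camera_model("top");gt=env.grab_frame("top").astype(int).mean(2)
T=lambda *X:p(t,np.array(X,float)).round(1)
print("expected top px: knob home",T(523,-100,140),"open",T(504,-100,140),"handle",T(579,-98.2,138),"cover front top edge",T(540,-98.5,112),"lip edge",T(668,-97,112))
gg=gt.round().astype(int)
for r in range(136,208,2): print(r,gg[r,304:338].tolist())
E
```

```text
time_s: 30.65
ee_pos: [389.1, -101.9, 245.9]
ee_rot: [180.0, -0.2, -178.8]
force: [-0.2, 0.2, -0.6]
gripper_width: 45.0
gripper_force: 0.0
expected top px: knob home [324.3 187.6] open [324.6 194. ] handle [322.8 169.1] cover front top edge [321.8 183.9] lip edge [319.7 143. ]
136 [64, 63, 65, 64, 64, 65, 63, 66, 67, 66, 67, 66, 69, 65, 67, 67, 66, 64, 63, 63, 64, 64, 64, 65, 64, 62, 64, 64, 66, 64, 66, 61, 64, 64]
138 [101, 101, 101, 101, 97, 94, 92, 90, 100, 112, 111, 109, 111, 109, 107, 110, 107, 101, 101, 103, 109, 123, 123, 123, 125, 136, 145, 144, 145, 153, 165, 163, 166, 164]
140 [201, 200, 200, 200, 190, 175, 178, 175, 177, 177, 177, 176, 177, 173, 176, 176, 175, 178, 178, 175, 178, 178, 179, 178, 177, 185, 200, 201, 200, 201, 200, 200, 201, 202]
142 [202, 201, 201, 201, 189, 172, 171, 172, 173, 174, 174, 174, 174, 171, 173, 173, 173, 174, 174, 173, 176, 174, 173, 172, 173, 179, 195, 201, 202, 200, 201, 201, 201, 202]
144 [200, 203, 201, 201, 177, 122, 127, 128, 126, 130, 129, 130, 147, 175, 175, 175, 174, 176, 176, 175, 177, 176, 177, 166, 132, 115, 168, 202, 200, 200, 203, 
[... 4596 characters left out ...]
, 178, 147, 192, 200, 201, 200, 200, 201, 200, 200, 204]
200 [202, 203, 203, 203, 203, 202, 202, 201, 205, 202, 201, 181, 157, 193, 199, 202, 203, 202, 201, 201, 202, 201, 202, 174, 132, 190, 198, 201, 203, 203, 202, 201, 201, 202]
202 [201, 201, 201, 200, 201, 201, 200, 200, 202, 202, 203, 193, 156, 157, 197, 197, 198, 197, 197, 198, 197, 196, 195, 178, 140, 164, 196, 195, 195, 195, 195, 194, 193, 191]
204 [107, 94, 91, 90, 90, 92, 93, 95, 96, 94, 96, 96, 96, 97, 100, 99, 97, 99, 100, 99, 97, 94, 96, 94, 97, 93, 96, 93, 87, 77, 78, 76, 78, 83]
206 [49, 52, 55, 59, 48, 49, 69, 96, 97, 93, 94, 91, 107, 153, 180, 171, 185, 175, 171, 178, 142, 93, 95, 95, 95, 93, 85, 62, 58, 59, 60, 66, 79, 97]
```

In the last top frame the bar is at row 170 and the knob at row 188, both at their predicted home positions. The catch plate overlaps the cover's front edge and the robot is clear. Handing in.

```bash
python3 -c "
from workcell import env
print(env.job_done())"
```

```text
the job is handed in; nothing more can be done
None
```

I handed the job in at about 31 s; by force and camera checks the cover is seated flush with its tongue under the lip and the catch is hard against its home stop, but the hand-in reported no verdict.

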